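Load a knob into the boring shuttle and hold it clicked in under the drill bush

ROBOT

A 7-joint arm with a two-finger parallel gripper is mounted at the origin on a cart in front of the work surface, level with it; the furniture and walls round the work are solid. World frame = base frame: x ahead of the robot, y to its left, z up, the work surface at z = 0. Lengths are in m, angles in rad, forces in N, time in s.
With the tool pointing down it reaches from about 0.425 to 0.925 m from the base axis. Payload 6.8 kg.
Tool frame: the origin (TCP) lies between the finger pads, 19 mm behind the fingertips; this is the grasp point; z points along the fingers, y is the line along which they close (so a half turn about z gives the same grasp; the last joint's range is limited). The gripper opens to 85 mm and grips with 20 to 120 N. Pads are 22 mm wide; open, the fingers measure 114 mm over their backs; the gripper's body (76 mm by 85 mm) begins 54 mm behind the grasp point. The pads swing forward as they close: fully open they stand 13 mm farther back than shut.
Start: joints at [1.231, 0.477, 0.022, 1.555, -0.011, 1.109, -0.083], TCP at [0.155, -0.657, 0.25] pointing down, gripper open.
Joint ranges: [-2.96, 2.96], [-0.34, 2.1], [-1.41, 1.46], [0.24, 2.44], [-1.37, 4.51], [0.17, 1.92], [-2.96, 2.96]. Speed limits (rad/s): [2.39, 2.39, 3.14, 3.14, 3.14, 3.14, 3.14].

INTERFACE

Orientations are given as a unit quaternion [w, x, y, z].
In Python, from cell import env, kin, camera, calibration, job gives the robot as it stands. The module is installed in compiled form; this text tells all that it offers. Calls block until the motion is done:
- env.reach(position, orientation): joint-space move of the TCP to a pose.
- env.movel(position, velocity=0.15, rot=None, stop_force=None): straight line of the TCP; rot=None keeps the orientation; velocity is the mean speed in m/s. With stop_force (N) it stops when the force on the tool has changed by that much, and returns True; else False.
- env.goto_joints(angles): joint-space move.
- env.grip(opening, f_grip=None): finger opening in m; f_grip is the grip in N (None keeps the last); returns when the fingers have stopped.
- env.dwell(seconds).
- kin.inverse_kinematics(position, orientation): joint angles nearest the present ones, or None.
- env.get_state(): the state.
- camera(name): name is "side" or "top" or "wrist"; returns (picture, depth): 480x640x3 uint8, blue, green, red; 480x640 float32, m along the optical axis (not along the pixel's ray), 0 where there is no reading.
- calibration(name): a dict with "fx", "fy", "cx", "cy" (pixels), "rvec" (rotation vector, rad) and "tvec" (3), from world to camera coordinates, as OpenCV has them. Camera axes: x right, y down, z forward; pixel columns grow to the right and rows downward; lengths in m; the calibration is good to about 2 mm. A picture is of the moment at which its call begins: read the wrist's pose just before it. calibration takes no time and is no camera call; for the wrist camera it gives the pose at the moment of the call.
A pose or a line that the arm cannot do raises env.PlanningError and nothing moves.
- job.job_done(): hands the job in; it is judged then, once.
The state is a dict: "time": time; "qpos": joint angles; "joint_velocities": joint speeds; "joint_torque": joint torques, N m; "tcp_pos": TCP position; "orientation": TCP orientation; "force": force on the tool from outside, world axes, zero at the start; "torque": the same for the moment, N m; "opening": finger opening in m; "gripper_force": force on a finger pad.
Only numpy, scipy, OpenCV 4.12 (cv2) and the standard library are available. Lean on these libraries where they do the work, as an engineer would, in place of code of your own. Each camera call takes 0.05 s, during which the arm holds its last target. There are 200 camera calls.

TASK

Get the turned wooden knob ready for boring: lower it gently, without dropping it, foot down into the socket at the bottom of the deep cup on the jig's shuttle, and let go of it. Then take the shuttle by its upright hand grip and slide it along the rails under the bridge until the spring ball clicks into the notch, so that the knob lies exactly under the drill bush, and finish holding the grip there: do not let go. Leave the other things on the bench where they are.

Things in the scene. Friction and masses are not known exactly. Their poses are not given: they have to be found in the camera images.
- wood_knob: the turned wooden knob to be bored, 37 mm tall: a round head up to 34 mm across (from 10 mm above the underside to the top) on a foot 24 mm across; about 20 g; it stands on its foot on the open table to the right of the jig. Origin: centre of its underside; z up.
- jig_base: the jig's plywood base, 180x530x12 mm, fixed to the table, with two low rails (tops at 25 mm) and a 42 mm high end stop at each end. Origin: on its underside (z = 0), midway between the rails. Its y axis runs along the rails to the loading end (robot's left), its x axis away from the robot; it may be turned up to 7 degrees about z.
- shuttle (a joint): travel of the shuttle in m: 0 at the loading (left) end, growing as it slides along the base's -y axis towards and under the bridge; end stop at 0.25, 20 to 80 mm beyond the notch. Drag about 1.5 N (3 N at 0.1 m/s). The shuttle: a board on the rails, 116x225 mm, upper side at z = 44 mm, cup near its leading end, grip near its trailing end; it cannot lift off.
- shuttle_seat (a point): centre of the socket floor at the bottom of the shuttle's cup, z = 46 mm; here the knob's foot stands. The socket is a round hole 28 mm wide, 8 mm deep with a 2 mm chamfer, in a wooden plate 64 mm square with its upper side at z = 54 mm. Axes as the base's; moves with the shuttle.
- shuttle_rim (a point): centre of the mouth of the deep cup round the socket, z = 98 mm, straight above the socket. The cup is a sleeve of grey pipe, 102 mm wide inside, 111 mm outside, 54 mm tall: open the fingers only a little inside it. Moves with the shuttle.
- shuttle_grip (a point): point on the axis of the shuttle's turned upright hand grip, z = 93 mm, 130 mm from the cup's axis towards the base's +y. The grip is round, 24 to 27 mm thick, from z = 60 to 106 mm (top 113 mm), and can be taken from above in any yaw. Moves with the shuttle.
- shuttle_notch (a point): middle of the V notch (10 mm wide, 5 mm deep) in the steel strip along the shuttle's edge nearest the robot, z = 35 mm, level with the cup's axis along the rails. Moves with the shuttle.
- station_bush (a point): top centre of the steel drill bush, z = 137 mm, in the bridge clamped across the rails; where along them varies. Beam: 160 mm across the rails, 60 mm along them, z = 115 to 133 mm; two legs under it, inner faces 132 mm apart. Axes as the base's. When the ball is in the notch, socket and bush have the same y in the base's frame.
- station_ball (a point): where the 10 mm spring ball in the bridge's near leg meets the strip, z = 35 mm. Feel, pushing to the base's -y: up to 4 N more drag on the strip's ramp, 55 to 35 mm before the notch; little on the flat; from 5 mm before the notch a pull ahead of about 5 N; just past its bottom a sharp push back that grows to 10 to 20 N before the ball jumps out.
- dowel_jar: small heap of wooden dowel pins in a round glass jar, about 66 mm wide, 71 mm tall, origin at the centre of its underside; stands behind the knob; leave it alone
- sanding_block: sanding block, 64x110x32 mm, origin at the centre of its underside; lies near the table's front edge; leave it alone
- small_block: upright wooden block, 24x70x40 mm, origin at the centre of its underside; stands between the jig and the table's front edge; leave it alone
- tape_measure: tape measure, 66x86x38 mm, origin at the centre of its underside; lies near the table's front edge, right of the sanding block; leave it alone
- screwdriver: screwdriver, 219 mm long, 30 mm thick, origin at the centre of its underside; lies at the left, along the table's front edge; leave it alone

How it is judged:
On the way, in this order (a step that is already met when the one before it is completed fails the run):
1. the knob stands upright in the socket at the bottom of the cup, let go, before the shuttle goes under the bridge (horizontal distance between wood_knob and shuttle_seat below 0.0035 m and z of wood_knob in the frame of shuttle_seat between -0.003 and 0.003 m and angle between wood_knob's own z axis and vertical below 0.1 rad and contact force between the fingers and wood_knob below 0.05 N and y of shuttle_seat in the frame of station_bush above 0.06 m), for 0.3 s.
2. the shuttle is held by its grip with the ball in the notch, the knob's socket under the bush (y of shuttle_seat in the frame of station_bush between -0.0025 and 0.0025 m and velocity of joint shuttle between -0.01 and 0.01 m/s and contact force between the fingers and shuttle above 3 N and distance between the grasp point and shuttle_grip below 0.045 m), for 0.3 s.
At the end, for the whole second after the job is handed in: The knob stands upright and untouched in the socket (within 3.5 mm of its axis, 3 mm of its floor, tilt under 0.1 rad); the socket is within 2.5 mm of the bush axis along the rails, the shuttle at rest, and the fingers hold its grip (over 3 N, TCP within 45 mm of the grip point) (all of step 2 and horizontal distance between wood_knob and shuttle_seat below 0.0035 m and z of wood_knob in the frame of shuttle_seat between -0.003 and 0.003 m and angle between wood_knob's own z axis and vertical below 0.1 rad and contact force between the fingers and wood_knob below 0.05 N); the arm keeps its last pose, push and grip.
It fails at once if the knob falls free, faster than 0.4 m/s (a drop of more than about 1 cm) (contact force between the fingers and wood_knob below 0.05 N and linear speed of wood_knob above 0.4 m/s and z of wood_knob in the frame of shuttle_seat above 0.001 m).
It fails at once if the knob is knocked or pressed hard against the shuttle (over 15 N) (contact force between wood_knob and shuttle above 15 N).
It fails at once if another thing on the bench is pushed away by more than 30 mm (distance of any of dowel_jar, sanding_block, small_block, tape_measure, screwdriver from where it was at the start of the episode above 0.03 m).
It also fails if it takes over 58 s, if anything falls off the work surface, if the arm or the gripper's body presses on something with over 40 N, if the wrist force passes 120 N, or if a joint passes its speed limit or range.

## Working session

There is one attempt and no reset: what is moved stays moved. The work goes in short steps, each a Python script; the robot and the scene stay as the last script left them, time stands still between calls to the robot, and variables do not carry over. Pictures are saved under pics/ and viewed, at most 10 in all, crops included, and the job is handed in when it is done.

```bash
mkdir -p pics; cat > h.py <<'E'
import numpy as np, cv2
from cell import env, kin, camera, calibration, job
def shot(n,f=None):
    c=calibration(n); im,d=camera(n)
    if f: cv2.imwrite('pics/'+f,im)
    return c,im,d
def cloud(c,d):
    v,u=np.mgrid[:480,:640]
    p=np.stack([(u-c['cx'])/c['fx']*d,(v-c['cy'])/c['fy']*d,d],-1)
    R=cv2.Rodrigues(np.array(c['rvec'],float))[0]
    P=(p-np.array(c['tvec']).ravel())@R
    P[d<=0]=np.nan
    return P
E
python3 - <<'E'
from h import *
s=env.get_state();print(s['time'],s['tcp_pos'],s['orientation'],s['opening'])
for n in('top','side'):
    c,im,d=shot(n,n+'0.png'); np.save(n+'0.npy',cloud(c,d)); R=cv2.Rodrigues(np.array(c['rvec'],float))[0]; print(n,-R.T@np.array(c['tvec']).ravel(),c['fx'])
E
```

```text
0.0 [ 0.15489833 -0.65641214  0.2490327 ] [-8.95945674e-04  9.93291303e-01  1.15635430e-01 -1.81770980e-04] 0.08551719265352371
top [ 0.44145021 -0.07022192  1.27365246] 519.9024348842878
side [ 0.28625242 -0.96460375  0.63699541] 454.73835015766326
```

View pics/top0.png

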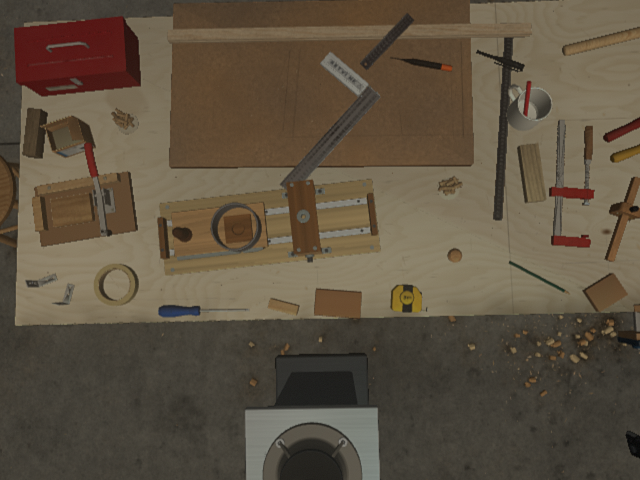

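View pics/side0.png

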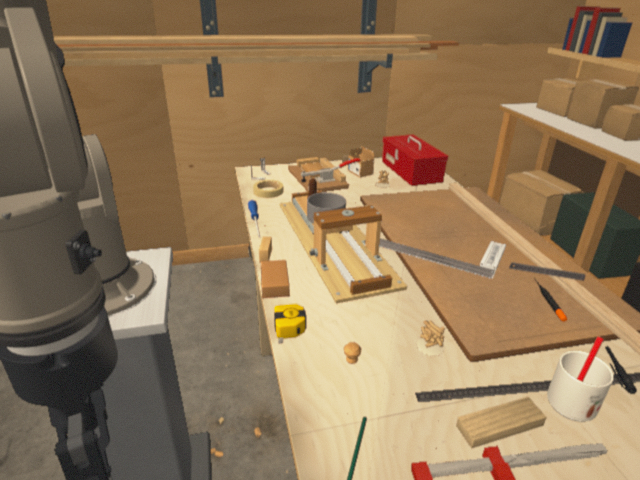

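The top view shows the knob at (455,255), the jar at (450,186), the grip at (182,234), the cup at (236,228) and the bush at (303,216). The side view shows the same layout. Next I'll measure them from the depth data.

```bash
python3 - <<'E'
from h import *
T=np.load('top0.npy'); S=np.load('side0.npy')
def sel(P,c,r,z0,z1):
    q=P.reshape(-1,3); q=q[np.isfinite(q[:,0])]
    return q[(np.hypot(q[:,0]-c[0],q[:,1]-c[1])<r)&(q[:,2]>z0)&(q[:,2]<z1)]
def circ(q):
    A=np.c_[2*q[:,:2],np.ones(len(q))]; s=np.linalg.lstsq(A,(q[:,:2]**2).sum(1),rcond=None)[0]
    return s[:2],np.sqrt(s[2]+s[0]**2+s[1]**2)
def px(u,v): return np.nanmedian(T[v-1:v+2,u-1:u+2].reshape(-1,3),0).round(4)
for n,u,v in(('knob',455,255),('jar',450,186),('grip',182,234),('cup',236,228),('bush',303,216),('table',400,260)): print(n,px(u,v))
k=px(455,255)
for n,P in(('T',T),('S',S)):
    q=sel(P,k,.04,.008,.06); print('knob',n,len(q),q.mean(0),q.min(0),q.max(0))
    q=sel(P,px(236,228),.075,.090,.105); print('rim',n,len(q),q.mean(0),*circ(q), (q.min(0)+q.max(0))/2)
    q=sel(P,px(182,234),.03,.095,.12); print('grip',n,len(q),q.mean(0) if len(q) else 0,(q.min(0)+q.max(0))/2)
    q=sel(P,px(303,216),.12,.110,.145); print('beam',n,len(q),q.mean(0),cv2.minAreaRect(q[:,:2].astype(np.float32)))
q=sel(T,px(270,224),.35,.018,.03);print('rails',len(q),cv2.minAreaRect(q[:,:2].astype(np.float32)))
q=T[150:290,150:390].reshape(-1,3);q=q[(q[:,2]>.006)&(q[:,2]<.018)];print('base',len(q),cv2.minAreaRect(q[:,:2].astype(np.float32)))
im=cv2.imread('pics/top0.png')[180:290,140:400]; cv2.imwrite('pics/c1.png',cv2.resize(im,None,fx=3,fy=3,interpolation=cv2.INTER_CUBIC))
E
```

```text
knob [ 0.5031 -0.3493  0.0366]
jar [ 0.6659 -0.3438  0.0507]
grip [0.5648 0.2812 0.1033]
cup [0.581  0.168  0.0476]
bush [0.6076 0.0068 0.013 ]
table [ 4.964e-01 -2.246e-01  1.000e-04]
knob T 160 [ 0.50274513 -0.34903523  0.03376263] [ 0.48694785 -0.37694215  0.00822809] [ 0.5179226  -0.33357886  0.04019589]
rim T 336 [0.5799787  0.1625127  0.09793738] [0.57941334 0.1617455 ] 0.05288996328787786 [0.57942045 0.16152093 0.09748784]
grip T 108 [0.56772491 0.28908823 0.10840332] [0.56888098 0.29172732 0.10723874]
beam T 1959 [0.59231553 0.00131672 0.13369764] ((0.5935760736465454, 0.0017350837588310242), (0.16051927208900452, 0.06021776795387268), 4.866488933563232)
knob S 252 [ 0.50152054 -0.35793547  0.03026633] [ 0.48669531 -0.3707418   0.0081609 ] [ 0.52102095 -0.33974074  0.04059546]
rim S 273 [0.57854113 0.16196979 0.09598195] [0.57941574 0.15971353] 0.053055177436185604 [0.58003981 0.16175582 0.09568247]
grip S 55 [0.56751574 0.28334881 0.10532584] [0.56840847 0.28321145 0.10595171]
beam S 1176 [ 0.58891694 -0.01068648  0.13019367] ((0.5941290259361267, -0.00041292235255241394), (0.16288763284683228, 0.06735046952962875), 4.516321659088135)
rails 14714 ((0.654853343963623, 0.10504093766212463), (0.6677535176277161, 0.5766260027885437), 88.39883422851562)
base 8492 ((0.6052168607711792, 0.09704282879829407), (0.5968282222747803, 0.34427452087402344), 88.07681274414062)
```

View pics/c1.png

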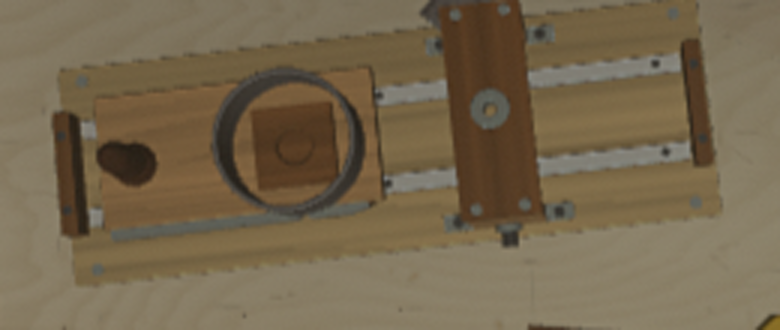

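The crop shows the cup with the socket at about (294,147), the grip at (126,162) and the bush at (489,108). The rails are turned by about 4.9°. I'll move above the knob and look with the wrist camera.

```bash
cat >> h.py <<'E'
def Q(a): return np.array([0,np.cos(a/2),np.sin(a/2),0])
TH=np.radians(4.9)
E
python3 - <<'E'
from h import *
env.reach([.502,-.350,.16],Q(TH))
c,im,d=shot('wrist','w1.png'); P=cloud(c,d); np.save('w1.npy',P)
s=env.get_state();print(s['time'],s['tcp_pos'],s['orientation'],s['qpos'])
for lo,hi in((.034,.06),(.02,.06),(.025,.034),(.012,.022)):
    m=(P[...,2]>lo)&(P[...,2]<hi)&(np.hypot(P[...,0]-.502,P[...,1]+.35)<.035); q=P[m]
    if len(q):print(lo,len(q),q.mean(0),(q.min(0)+q.max(0))/2,q.max(0)-q.min(0))
E
```

```text
1.875 [ 0.50122207 -0.35163184  0.16023029] [ 4.46724264e-04  9.99135303e-01  4.15745813e-02 -1.12577591e-05] [ 0.57376019  0.47179736 -0.0848531   1.78874242  0.05089304  0.88270598
 -1.02180341]
0.034 1155 [ 0.50601617 -0.35148027  0.03612784] [ 0.50569188 -0.35147749  0.03654889] [0.02718838 0.02635532 0.0050889 ]
0.02 1866 [ 0.50733454 -0.35131187  0.03413309] [ 0.50532445 -0.35150636  0.02994814] [0.033699   0.03359902 0.01829038]
0.025 693 [ 0.50921789 -0.35102651  0.03110836] [ 0.50532445 -0.35150636  0.02966267] [0.033699   0.03359902 0.00861371]
0.012 9 [ 0.5195087  -0.34964877  0.02127933] [ 0.51888034 -0.35055454  0.02139541] [0.00443581 0.02004884 0.0011849 ]
```

View pics/w1.png

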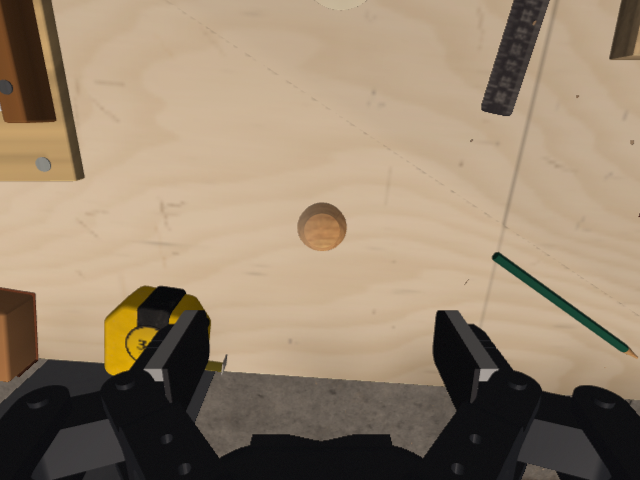

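The knob is at pixel (322,228), which puts it at about (0.505,-0.351). The tape measure is clear of the fingers. Now the grasp.

```bash
python3 - <<'E'
from h import *
env.grip(.06,20)
env.movel([.505,-.351,.06],.15); print(env.get_state()['tcp_pos'])
env.movel([.505,-.351,.031],.05)
s=env.get_state();print(s['tcp_pos'],s['force'])
env.grip(0,20)
s=env.get_state();print(s['time'],s['tcp_pos'],s['opening'],s['gripper_force'],s['force'])
env.movel([.505,-.351,.10],.1)
s=env.get_state();print(s['time'],s['tcp_pos'],s['opening'],s['gripper_force'],s['force'])
c,im,d=shot('wrist','w2.png');P=cloud(c,d);np.save('w2.npy',P)
E
```

```text
[ 0.50558175 -0.35135975  0.0607387 ]
[ 0.50505293 -0.35100259  0.03093531] [0.20203161 0.17437864 1.17463794]
4.175 [ 0.50526992 -0.35103146  0.03141908] 0.03024861026356807 19.732950660400093 [0.03810188 0.34085504 3.13114537]
5.0167 [ 0.50459233 -0.35076243  0.09950752] 0.03004212729477529 19.810968772508204 [-0.34110331  0.17910082 -0.80534907]
```

View pics/w2.png

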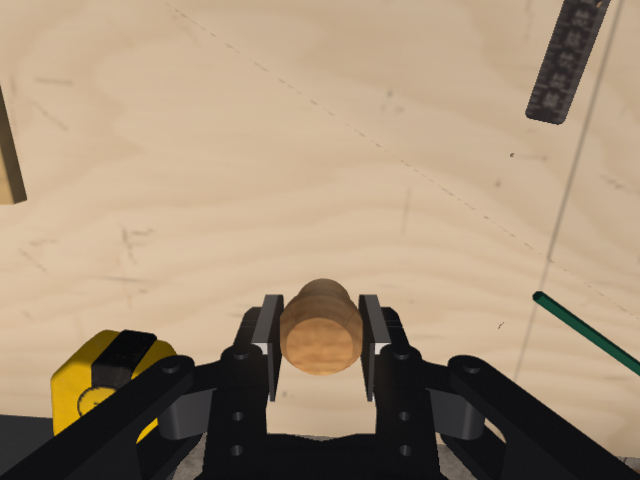

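```bash
python3 - <<'E'
from h import *
P=np.load('w2.npy')
t=np.array([.50459,-.35076,.09951])
a=P[315:350,310:335].reshape(-1,3); print('top z rel tcp',np.nanmedian(a[:,2])-t[2], np.nanmax(a[:,2])-t[2])
for lo,hi in((.002,.009),(.003,.009),(-.012,-.002),(-.035,-.025),(-.03,.02)):
    D=P-t; m=(D[...,2]>lo)&(D[...,2]<hi)&(abs(D[...,1])<.0175)&(abs(D[...,0])<.03); m[:,:283]=0;m[:,359:]=0; m[380:]=0
    q=D[m]
    if len(q): print(lo,len(q),q.mean(0).round(4),q.min(0).round(4),q.max(0).round(4))
# pad columns
for n,sl in(('L',np.s_[292:345,262:282]),('R',np.s_[292:345,362:378])):
    q=(P-t)[sl].reshape(-1,3); q=q[(q[:,2]>-.05)]; print(n,q.min(0).round(4),q.max(0).round(4))
for r in range(278,380,8):print(r,(P[r,320]-t).round(4))
E
```

```text
top z rel tcp 0.005300444297907686 0.0077812360181020584
0.002 3933 [0.0018 0.0006 0.0047] [-0.0132 -0.0132  0.002 ] [0.0145 0.0142 0.0078]
0.003 3567 [0.0012 0.0007 0.0049] [-0.0132 -0.0129  0.003 ] [0.0141 0.0139 0.0078]
-0.012 609 [ 0.0136  0.0025 -0.0054] [-0.0132 -0.0135 -0.0119] [ 0.0168  0.0153 -0.002 ]
-0.035 254 [ 0.0094  0.0002 -0.0265] [ 0.0035 -0.0116 -0.0307] [ 0.0125  0.0106 -0.025 ]
-0.03 6087 [0.005  0.0008 0.0008] [-0.0143 -0.0143 -0.0298] [0.0168 0.0162 0.0078]
L [-0.0037  0.0148 -0.0153] [0.011  0.0232 0.0214]
R [-0.0007 -0.0204 -0.0154] [ 0.014  -0.0134  0.0212]
278 [-0.0185 -0.0007 -0.0968]
286 [ 0.01    0.0016 -0.0238]
294 [ 0.0163  0.0021 -0.0036]
302 [0.015  0.002  0.0002]
310 [0.0127 0.0018 0.0017]
318 [0.0113 0.0017 0.0048]
326 [0.0081 0.0014 0.0048]
334 [0.0057 0.0012 0.0059]
342 [0.0024 0.0009 0.0058]
350 [-0.0002  0.0007  0.0068]
358 [-0.0041  0.0003  0.0058]
366 [-0.0084 -0.      0.0046]
374 [-0.0116 -0.0003  0.0048]
```

```bash
python3 - <<'E'
from h import *
env.movel([.505,-.351,.23],.15)
env.movel([.5795,.161,.23],.2); env.dwell(.3)
s=env.get_state();print(s['time'],s['tcp_pos'],s['opening'],s['gripper_force'],s['force'])
c,im,d=shot('wrist','w3.png');P=cloud(c,d);np.save('w3.npy',P);np.save('c3.npy',c,allow_pickle=True)
cv2.imwrite('pics/w3c.png',cv2.resize(im[60:340,150:490],None,fx=2,fy=2,interpolation=cv2.INTER_CUBIC))
m=(P[...,2]>.092)&(P[...,2]<.104)&(np.hypot(P[...,0]-.58,P[...,1]-.161)<.07);q=P[m]
A=np.c_[2*q[:,:2],np.ones(len(q))]; w=np.linalg.lstsq(A,(q[:,:2]**2).sum(1),rcond=None)[0];print('rim',len(q),w[:2],np.sqrt(w[2]+w[0]**2+w[1]**2))
E
```

```text
9.1167 [0.57951376 0.16084074 0.23001608] 0.03037205342547846 19.815745884552598 [-0.08120437  0.34474926 -0.08883626]
rim 3312 [0.58190701 0.16156532] 0.052535098111004035
```

View pics/w3c.png

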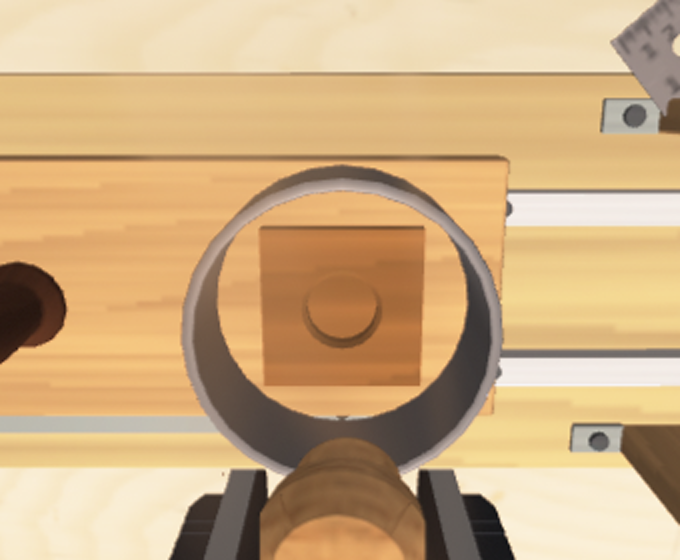

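The socket centre is at about crop (341,310), which is pixel (320.7,215). The held knob is below it in the picture and hides nothing.

```bash
python3 - <<'E'
from h import *
c=np.load('c3.npy',allow_pickle=True).item();P=np.load('w3.npy')
R=cv2.Rodrigues(np.array(c['rvec'],float))[0];t=np.array(c['tvec']).ravel();o=-R.T@t;print('cam',o)
def pz(u,v,z):
    u=150+u/2;v=60+v/2
    r=R.T@np.array([(u-c['cx'])/c['fx'],(v-c['cy'])/c['fy'],1]);return o+r*(z-o[2])/r[2]
for u,v in((302,309),(381,309),(341,271),(341,348)):print(pz(u,v,.054)[:2])
k=np.array([pz(*p,.054)[:2] for p in((260,227),(424,227),(420,385),(264,385))]);print('plate',k.round(4),k.mean(0))
m=(P[...,2]>.094)&(P[...,2]<.102)&(np.hypot(P[...,0]-.58,P[...,1]-.161)<.07)
m[290:]=0;q=P[m].astype(np.float32)
print('rim',cv2.fitEllipse(q[:,:2]),cv2.minEnclosingCircle(q[:,:2]))
x=P[60+300//2:60+320//2,150+330//2:150+352//2].reshape(-1,3);print('floor',np.nanmedian(x,0))
x=P[60+360//2:60+380//2,150+290//2:150+390//2].reshape(-1,3);print('plate z',np.nanmedian(x,0))
# knob foot/head in same image
D=P-np.array([.57951,.16084,.23002]); mm=(D[...,2]>-.04)&(D[...,2]<.012)&(abs(D[...,1])<.0145)&(abs(D[...,0])<.025);mm[375:]=0
q=D[mm];
for lo,hi in((.003,.009),(-.012,0),(-.04,-.022)):
    g=q[(q[:,2]>lo)&(q[:,2]<hi)]
    if len(g):print(lo,len(g),g.min(0).round(4),g.max(0).round(4))
E
```

```text
cam [0.65850203 0.16820023 0.35470227]
[0.57962208 0.17687135]
[0.58233061 0.14559469]
[0.59623623 0.16275471]
[0.56478152 0.16003034]
plate [[0.6107 0.1953]
 [0.6161 0.1324]
 [0.5517 0.1264]
 [0.5462 0.1901]] [0.58118417 0.16104995]Traceback (most recent call last):
  File "<stdin>", line 11, in <module>
cv2.error: OpenCV(4.12.0) /io/opencv/modules/imgproc/src/shapedescr.cpp:356: error: (-215:Assertion failed) n >= 0 && (depth == CV_32F || depth == CV_32S) in function 'fitEllipseNoDirect'
```

```bash
python3 - <<'E'
from h import *
x,y=.5803,.1607
env.movel([x,y,.14],.12)
env.movel([x,y,.089],.06); env.dwell(.2)
s=env.get_state();print(s['time'],s['tcp_pos'],s['force'],s['opening'])
r=env.movel([x,y,.0765],.015,stop_force=2.5)
s=env.get_state();print(r,s['time'],s['tcp_pos'],s['force'],s['torque'],s['opening'],s['gripper_force'])
E
```

```text
11.2667 [0.58057719 0.16078989 0.08943994] [ 0.13275149  0.65297308 -0.7523968 ] 0.029865267842765796
True 12.0 [0.58027865 0.16066759 0.07733753] [-0.04715567 -0.17216301  4.98041079] [-0.00625061  0.09682594  0.01292973] 0.02978129958887144 20.138065880164504
```

```bash
python3 - <<'E'
from h import *
x,y=.5803,.1607
env.grip(.046,20)
s=env.get_state();print(s['time'],s['tcp_pos'],s['force'],s['opening'],s['gripper_force'])
env.movel([x,y,.13],.06)
env.movel([x,y,.23],.15)
env.dwell(.2)
c,im,d=shot('wrist');P=cloud(c,d)
cv2.imwrite('pics/w4c.png',cv2.resize(im[60:340,150:490],None,fx=2,fy=2,interpolation=cv2.INTER_CUBIC))
for lo,hi in((.075,.09),(.08,.09),(.06,.09)):
    m=(P[...,2]>lo)&(P[...,2]<hi)&(np.hypot(P[...,0]-.58,P[...,1]-.161)<.03);q=P[m];print(len(q),q.min(0),q.max(0),(q.min(0)+q.max(0))/2)
print(env.get_state()['time'])
E
```

```text
12.3 [0.57932487 0.16030785 0.0763769 ] [-0.28848035  0.22329215  0.09224984] 0.045829871895299315 0.0
1515 [0.5644016  0.14330445 0.07500187] [0.59692914 0.1767709  0.08463982] [0.58066537 0.16003767 0.07982085]
982 [0.56700365 0.14653538 0.08002716] [0.59489061 0.17297617 0.08463982] [0.58094713 0.15975577 0.08233349]
1593 [0.56347258 0.14329151 0.06642589] [0.59720623 0.17691945 0.08463982] [0.58033941 0.16010548 0.07553285]
14.4083
```

View pics/w4c.png

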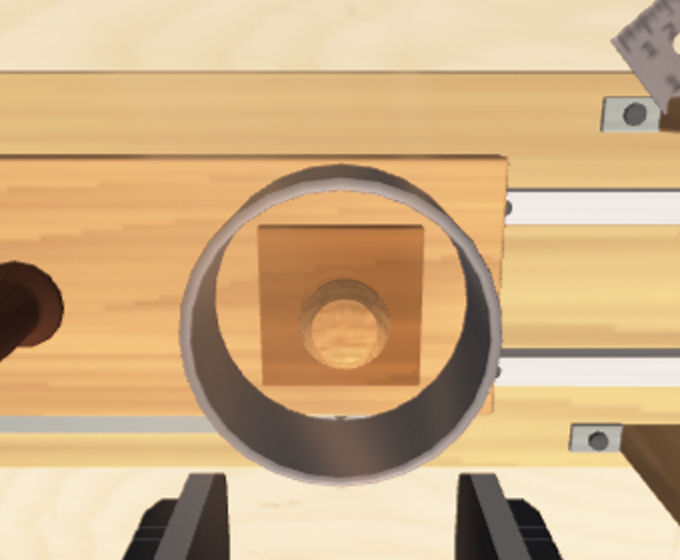

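The knob is seated at about (344,330) in the crop. Its top is at z≈0.083 and it sits about 1 mm from the socket axis. Next I take the grip and slide the shuttle.

```bash
cat >> h.py <<'E'
D=np.array([np.sin(TH),-np.cos(TH),0])
G0=np.array([.5699,.2907,.093])
E
python3 - <<'E'
from h import *
env.grip(.06,60)
env.movel(G0+[0,0,.13],.2)
env.movel(G0+[0,0,.04],.15)
print(env.movel(G0,.06,stop_force=6))
s=env.get_state();print(s['time'],s['tcp_pos'],s['force'])
env.grip(0,60)
s=env.get_state();print(s['time'],s['tcp_pos'],s['opening'],s['force'],s['gripper_force'])
np.save('g.npy',s['tcp_pos'])
E
```

```text
False
17.0667 [0.57006523 0.29088042 0.0931181 ] [ 0.35149706 -0.56239202  0.59006497]
17.4833 [0.57016767 0.2908121  0.09369965] 0.024674085373023496 [-1.59078755 -0.44973213  4.37995107] 58.98445151746273
```

```bash
python3 - <<'E'
from h import *
def rep(l):
    s=env.get_state();f=s['force'];dp=s['tcp_pos']-G0
    print(l,round(s['time'],2),'along %.4f lat %.4f'%(dp@D,dp@[D[1],-D[0],0]),'Falong %.2f Fx %.2f Fz %.2f'%(f@D,f[0],f[2]))
for t in(.05,.10,.12,.14):
    env.movel(G0+D*t,.06);rep(t)
for t in np.arange(.144,.157,.002):
    env.movel(G0+D*t,.02);rep(round(t,4))
E
```

```text
0.05 18.47 along 0.0516 lat -0.0003 Falong 0.70 Fx -1.76 Fz 8.89
0.1 19.45 along 0.1016 lat -0.0003 Falong 1.68 Fx -1.70 Fz 9.88
0.12 19.93 along 0.1193 lat -0.0003 Falong -4.30 Fx -0.77 Fz 7.25
0.14 20.42 along 0.1411 lat -0.0003 Falong 1.36 Fx -2.62 Fz 9.24
0.144 20.77 along 0.1451 lat -0.0003 Falong -1.54 Fx -1.57 Fz 8.31
0.146 21.02 along 0.1471 lat -0.0003 Falong 0.17 Fx -1.42 Fz 7.56
0.148 21.27 along 0.1491 lat -0.0003 Falong 0.00 Fx -1.96 Fz 8.39
0.15 21.52 along 0.1509 lat -0.0003 Falong -1.04 Fx -1.44 Fz 7.66
0.152 21.77 along 0.1515 lat -0.0003 Falong -4.34 Fx -2.20 Fz 6.46
0.154 22.02 along 0.1531 lat -0.0003 Falong -4.34 Fx -2.08 Fz 7.99
0.156 22.27 along 0.1567 lat -0.0003 Falong -1.74 Fx -1.40 Fz 8.24
```

```bash
python3 - <<'E'
from h import *
def rep(l):
    s=env.get_state();f=s['force'];dp=s['tcp_pos']-G0
    print(l,round(s['time'],2),'along %.4f'%(dp@D),'Falong %.2f'%(f@D));return f@D
for t in np.arange(.157,.168,.001):
    env.movel(G0+D*t,.02);env.dwell(.15)
    if rep(round(t,4))<-7:break
E
```

```text
0.157 22.67 along 0.1597 Falong 2.86
0.158 23.07 along 0.1613 Falong 3.39
0.159 23.47 along 0.1615 Falong 2.83
0.16 23.87 along 0.1616 Falong 1.07
0.161 24.27 along 0.1618 Falong -2.05
0.162 24.67 along 0.1619 Falong -3.94
0.163 25.07 along 0.1620 Falong -5.52
0.164 25.47 along 0.1622 Falong -7.91
```

The click is clear: the shuttle is pulled ahead from 0.157 and holds at 0.1616, with force building behind it. I'll ease to the zero-force target and verify.

```bash
python3 - <<'E'
from h import *
env.movel(G0+D*.1608,.02);env.dwell(.8)
s=env.get_state();dp=s['tcp_pos']-G0
print(s['time'],dp@D,s['force']@D,s['gripper_force'],s['opening'],s['force'])
c,im,d=shot('top');im=im[170:290,200:400]
cv2.imwrite('pics/t5.png',cv2.resize(im,None,fx=4,fy=4,interpolation=cv2.INTER_CUBIC))
E
```

```text
26.575 0.1615995834895583 -2.0834611877654967 60.242343842983246 0.024288132856854407 [-1.08161534  1.99837641  9.05614822]
```

View pics/t5.png

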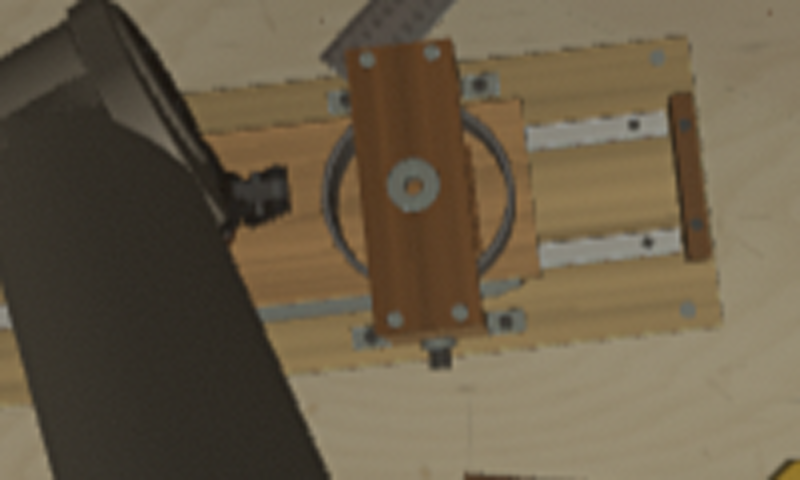

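The cup (323–515) is centred under the bush (413) once parallax is allowed for, and the grip is held at 60 N. I'm handing it in.

```bash
python3 -c "
from h import *
print(job.job_done())"
```

```text
the job is handed in; nothing more can be done
None
```

The job is handed in, verdict not shown: the knob is seated in the socket, the shuttle is clicked into the notch under the bush, and the arm is holding the grip at about 60 N.

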